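Lever open the pen box and fit its inner cover

ROBOT

A 6-joint arm with a two-finger parallel gripper is mounted at the origin on the work surface. World frame = base frame: x ahead of the robot, y to its left, z up, the work surface at z = 0. Lengths are in m, angles in rad, forces in N, time in s.
With the tool pointing down it reaches from about 0.15 to 0.775 m from the base axis. Payload 6.1 kg.
Tool frame: the origin (TCP) lies on the centre line of the jaws, within the pads' length; the fingertips stand 25 mm ahead of it and the grasp point (between the pads) lies 6 mm ahead of it; z points along the fingers, y is the line along which they close (so a half turn about z gives the same grasp; the last joint's range is limited). The gripper opens to 85 mm and grips with 20 to 120 N. Pads are 22 mm wide; open, the fingers measure 114 mm over their backs; the gripper's body (76 mm by 85 mm) begins 54 mm behind the grasp point. The pads swing forward as they close: fully open they stand 13 mm farther back than shut.
Start: joints at [1.276, 0.126, -0.04, 1.405, 0, 1.571], TCP at [0.153, 0.502, 0.256] pointing down, gripper open.
Joint ranges: [-2.72, 2.72], [-0.95, 1.95], [-1.27, 1.35], [-1.78, 2.02], [-1.46, 1.47], [-3.14, 3.14]. Speed limits (rad/s): [2.39, 2.39, 3.01, 3.14, 3.14, 3.14].

INTERFACE

Orientations are given as a rotation vector (axis times angle).
In Python, from cell import * gives the robot as it stands.
- The arm moves only by the tool play_rows, never from a script. Its argument "series" is a list that holds one entry, the list of rows, each a list of 5 numbers: the shift along the tool's x, y, z in mm, then the turn about the tool's z in degrees, then the closure, from -1 (fully open) to 1 (shut). In form: [[[tx, ty, tz, yaw, claw], ...]]. A call has 1 to 10 rows; each row is the pose to reach, as a shift and turn from the pose commanded when the call began, along the tool's axes at that moment; what a row does not reach only later rows make up. A row lasts 1/10 s, in which the tool goes at most 50 mm and 8.59 degrees, less where a joint would pass 70% of its speed; a pose out of reach is approached as far as the arm can. A call with a gripper value outside its range is refused whole. The fingers move at their own pace and stop on an object; the grip force is fixed at half the most. Time passes only in rows, so rows that repeat a pose let the fingers close. It gives the time, the measured TCP pose, the force, the opening and the grip force at its end, in the units of the state.
- state(): the state, without advancing time (a new reading comes with each control period).
- snapshot(name): name is "side" or "top"; returns (picture, depth): 400x640x3 uint8, red, green, blue; 400x640 float32, m along the optical axis (not along the pixel's ray), 0 where there is no reading.
- camera_info(name): a dict with "fov_y" (degrees; the focal length in pixels is half the picture's height over the tangent of half this angle, whatever the lens; pixels are square), "cx", "cy" (the principal point, pixels), "cam_to_world" (4x4, takes a point from camera to world coordinates). Camera axes: x right, y up, looking along -z (the intrinsics and any distortion apply to the point x, -y, -z); pixel columns grow to the right and rows downward; lengths in m; the calibration is good to about 2 mm. A picture is of the moment at which its call begins. camera_info takes no time and is no camera call.
- sign_off(): hands the job in; it is judged then, once.
Trained networks look in the newest picture that a camera, given by its name, has taken for a name from the list of things; names that differ only in an ending like _2 or _b are one class to them, and where a whole thing is asked for, a point or a joint stands for the part that bears it (a point fixed in the world has none). Each returns a list of dicts, best first, with "confidence" (0 to 1); they miss things now and then, are a little off and sometimes report something else, mostly with a low value. They report only what shows in the picture. A call takes as long as a camera call. They do not tell look-alikes from the thing itself.
- search_frame(name, camera): "xyz" ([x, y, z] in m, in world coordinates, good to about 4 mm: the middle of the surface that is visible of it).
- trace(name, camera): "mask" (400x640 bool, what is visible of it).
The state is a dict: "time_s": time; "joint_positions": joint angles; "joint_velocities": joint speeds; "joint_efforts": joint torques, N m; "eef_pos": TCP position; "tool_rot": TCP orientation; "ft_force": force on the tool from outside, world axes, zero at the start; "torque": the same for the moment, N m; "opening": finger opening in m; "grasp_force": force on a finger pad.
Only numpy, scipy, OpenCV 4.12 (cv2) and the standard library are available. Lean on these libraries where they do the work, as an engineer would, in place of code of your own. Each camera call takes 0.05 s, during which the arm holds its last target. There are 200 camera calls.

TASK

The burning-pen box is shut: use the palette knife through the notch in its front wall to lever the hinged lid up, and open the lid until it stands upright or leans back. Lay the knife down flat on the table, then lower the loose inner cover board gently onto the ledges inside the box so that it sits level, and leave the lid open. Leave the other things on the table where they are.

Things in the scene. Friction and masses are not known exactly. Their poses are not given: they have to be found in the camera images.
- box: plywood pen box fixed to the table, 150 deep (its x) x 190 wide (its y), rim 75 above the table, walls 10 thick. Origin: centre of its underside. Its +x points from the front wall (with the notch) to the hinge wall, z up. Inside (130 x 170) a ledge 14 wide runs round all four walls; its top is 40 above the box's underside
- notch (a point): centre of the notch's mouth on the outer face of the box's front wall: the notch is 60 wide and 10 high, cut right through the wall's top edge 65 to 75 above the table, right under the lid. A steel sill plate 60 wide, its top 64 above the table, stands 10 out of the wall just below the notch. The point lies 5 below the lid's underside
- lid (a joint): plywood lid 150 x 190 x 10 on the rim, flush with the outer walls, no handle, hinged along the top of the +x wall. Its angle in rad: 0 shut, 1.57 upright, stop at 1.9; the hinge is stiff, the lid (about 150 g) stays where it is left
- lid_edge (a point): middle of the lid's free front edge, on its underside
- lid_hinge (a point): middle of the hinge line, at the rim (75 above the table), at the outer face of the box's +x wall; the hinge line runs along the box's y. Two brass hinges show there
- knife: palette knife lying flat on the table: wooden handle 95 long, 20 wide, 22 high; flat steel blade 95 long, 28 wide, 3 thick, level with the handle's underside. Origin: on the underside, below the gripping point near the balance point; its +x points to the blade's tip, z up. The handle runs from x = -70 to +25, the blade on to x = +120
- knife_tip (a point): end of the knife's blade, mid-width, mid-thickness
- cover: loose inner cover board of the box: plywood 122 (its x) x 162 (its y) x 8 thick, about 140 g, with a grip strip on top in the middle, 70 long along x, 14 wide, 24 high above the board. Origin: centre of its underside, z up. It fits the box either way round, its x along the box's x, with 4 to spare on every side
- mug: a white ceramic mug, 80 across, 90 high; a bystander, to be left alone. Origin: centre of its underside
- bottle: a red drinking bottle, 66 across, 200 high; a bystander, to be left alone. Origin: centre of its underside
- jar: a squat amber jar, 70 across, 85 high; a bystander, to be left alone. Origin: centre of its underside
- tape: a roll of paper tape lying flat, 90 across, 24 high; a bystander, to be left alone. Origin: centre of its underside
- sander: a cork sanding block, 50 x 100 x 31; a bystander, to be left alone. Origin: centre of its underside
Not all that is in view belongs to the job. Several things have the shape of the cover; the one meant has the colours described above.

How it is judged:
On the way, in this order (a step that is already met when the one before it is completed fails the run):
1. the lid is raised past 0.3 rad with the knife's blade bearing on it (value of joint lid above 0.3 rad and contact force between knife and lid above 0.2 N), for 0.05 s.
2. the lid stands upright or leans back (past 1.45 rad) (value of joint lid above 1.45 rad), for 0.1 s.
3. the knife lies flat on the table, let go (height (world z) of knife below 0.008 m and angle between knife's own z axis and vertical below 0.1 rad and contact force between the fingers and knife below 0.1 N), for 0.1 s.
At the end, for the whole second after the job is handed in: Cover on the box ledges: centred within 6 mm, underside 36 to 43.5 mm above the box underside, turned under 0.12 rad from the box (either way round), tilted under 0.04 rad; lid past 1.45 rad; knife flat on the table (origin below 8 mm, tilt under 0.1 rad); both at rest (x of cover in the frame of box between -0.006 and 0.006 m and y of cover in the frame of box between -0.006 and 0.006 m and z of cover in the frame of box between 0.036 and 0.0435 m and angle between the x axis of cover and the x axis of box, either way round below 0.12 rad and angle between cover's own z axis and vertical below 0.04 rad and value of joint lid above 1.45 rad and height (world z) of knife below 0.008 m and angle between knife's own z axis and vertical below 0.1 rad and linear speed of each of knife, cover below 0.02 m/s); the robot touches nothing.
It fails at once if a bystander is moved more than 30 mm or tipped (distance of any of mug, bottle, jar, tape, sander from where it was at the start of the episode above 0.03 m or angle between any of mug, bottle, jar, tape, sander's own z axis and vertical above 0.5 rad).
It fails at once if the cover is dropped into the box (faster than 0.5 m/s within 100 mm of the box's underside) (horizontal distance between cover and box below 0.04 m and z of cover in the frame of box below 0.1 m and linear speed of cover above 0.5 m/s).
It also fails if it takes over 64 s, if anything falls off the work surface, if the arm or the gripper's body presses on something with over 40 N, if the wrist force passes 120 N, or if a joint passes its speed limit or range.

## Working session

There is one attempt and no reset: what is moved stays moved. The work goes in short steps, Python scripts to look and compute and a tool call to move; the robot and the scene stay as the last step left them, time stands still between calls to the robot, and variables do not carry over. Pictures are saved under pics/ and viewed, at most 13 in all, crops included, and the job is handed in when it is done.

Besides the shell and the picture viewer there is one more tool, called after "Emit:" as name(argument=value, ...) on one line, values as JSON. play_rows: Moves the arm, as the interface text tells. Its arguments: {"type":"object","properties":{"series":{"type":"array","items":{"type":"array","items":{"type":"array","items":{"type":"number"}}}}},"required":["series"]}

```bash
mkdir -p pics; cat > h.py <<'E'
from cell import *
import numpy as np, cv2
def pts(name,depth):
    i=camera_info(name); f=200/np.tan(np.radians(i['fov_y'])/2)
    v,u=np.mgrid[0:400,0:640]
    p=np.stack([(u-i['cx'])/f*depth,-(v-i['cy'])/f*depth,-depth,np.ones_like(depth)],-1)
    return (p@np.array(i['cam_to_world']).T)[...,:3]
E
python3 - <<'E'
from h import *
ims=[]
for c in ("top","side"):
    p,d=snapshot(c); np.save(c+'_d.npy',d); np.save(c+'_p.npy',p)
    cv2.imwrite(f'pics/{c}0.png',p[...,::-1]); i=camera_info(c); print(c,i)
    for n in ("box","knife","knife_tip","cover","lid_edge","notch","lid_hinge"):
        print(n,[(np.round(r['xyz'],3).tolist(),round(r['confidence'],2)) for r in search_frame(n,c)])
print(state())
E
```

```text
top {'fov_y': 42.08388186881128, 'cx': 320.541405340745, 'cy': 193.56384859027017, 'cam_to_world': array([[ 0.01509195,  0.99440785, -0.10452398,  0.42415534],
       [-0.99985477,  0.01418107, -0.00945231,  0.00562711],
       [-0.00791719,  0.10465145,  0.99447745,  1.36711957],
       [ 0.        ,  0.        ,  0.        ,  1.        ]])}
box [([0.51, -0.237, 0.082], 0.89)]
knife [([0.514, 0.064, 0.003], 0.8), ([0.503, -0.241, 0.083], 0.27)]
knife_tip [([0.511, 0.058, 0.002], 0.9)]
cover [([0.316, 0.291, 0.005], 0.84), ([0.541, 0.334, 0.008], 0.76), ([0.359, -0.014, 0.007], 0.61)]
lid_edge [([0.51, -0.242, 0.084], 0.81)]
notch [([0.507, -0.24, 0.085], 0.96)]
lid_hinge [([0.51, -0.237, 0.088], 0.63)]
side {'fov_y': 46.06744887022009, 'cx': 321.85590933833663, 'cy': 194.51649995524016, 'cam_to_world': array([[ 0.7860551 ,  0.35858756, -0.50351995,  0.05555426],
       [-0.61771259,  0.42479491, -0.6618009 , -0.58789469],
       [-0.02342086,  0.83124259,  0.55541626,  0.59961572],
       [ 0.        ,  0.        ,  0.        ,  1.        ]])}
box [([0.482, -0.27, 0.086], 0.94)]
kni
[... 326 characters left out ...]
7)]
{'time_s': 0.8, 'joint_positions': array([ 1.27598284e+00,  1.25754858e-01, -3.95922067e-02,  1.40541997e+00,
       -1.38737939e-05,  1.57081146e+00]), 'joint_velocities': array([-0.00124638, -0.00089547,  0.00128036, -0.00131631, -0.00056064,
        0.00102377]), 'joint_efforts': array([ 1.24047823e-03, -4.35643244e+01,  3.53071690e+01,  4.85372548e-04,
        6.51554544e-06,  3.34392354e-06]), 'eef_pos': array([0.15254073, 0.50232352, 0.2563218 ]), 'tool_rot': array([4.61437562e-01, 3.10750165e+00, 4.23128193e-05]), 'ft_force': array([-0.59821242,  0.44020142, -0.21188348]), 'torque': array([-0.01265523, -0.01681218,  0.04482513]), 'grasp_force': 0.0, 'opening': 0.08520819888235188}
```

View pics/top0.png

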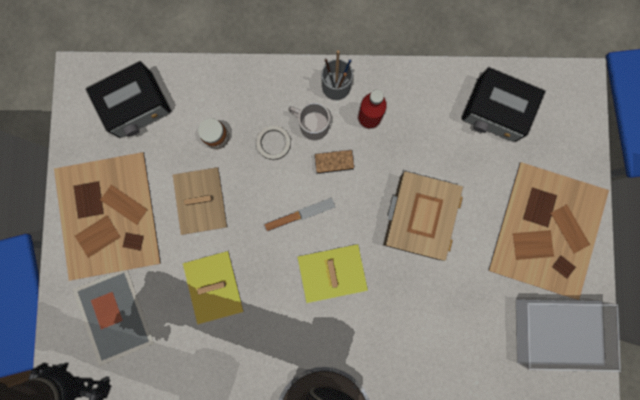

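View pics/side0.png

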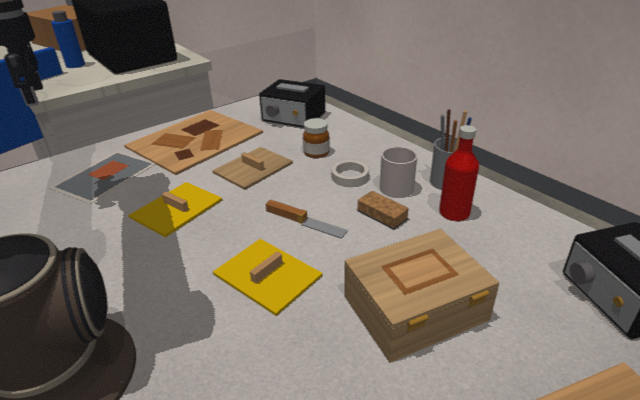

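The scene: the covers are plywood at top (200,200), and yellow boards at (213,287) and (333,273). The description says plywood, so I choose (200,200). The box's sill faces left at (390,205) and its hinges are on the right at (455,215). The knife handle is at (283,220) and its tip at (333,204).

```bash
cat >> h.py <<'E'
def planepts(name,uv,z):
    i=camera_info(name); f=200/np.tan(np.radians(i['fov_y'])/2); M=np.array(i['cam_to_world'])
    uv=np.atleast_2d(uv).astype(float)
    r=np.stack([(uv[:,0]-i['cx'])/f,-(uv[:,1]-i['cy'])/f,-np.ones(len(uv))],-1)@M[:3,:3].T
    return (M[:3,3]+r*((z-M[2,3])/r[:,2])[:,None])
def rect(p):
    (c,s,a)=cv2.minAreaRect((p[:,:2]*1000).astype(np.float32)); return np.round(c,1),np.round(s,1),round(a,1)
E
python3 - <<'E'
from h import *
from scipy.spatial.transform import Rotation as R
print(R.from_rotvec(state()['tool_rot']).as_matrix().round(3))
for c in ("top","side"):
    p,d=snapshot(c); P=pts(c,d); 
    m=(np.abs(P[...,2]-.085)<.006)&(np.abs(P[...,0]-.51)<.16)&(np.abs(P[...,1]+.24)<.16)
    v,u=np.nonzero(m); print(c,'lid',np.median(P[m][:,2]),rect(planepts(c,np.c_[u,v],.085)))
    tab=P[(np.abs(P[...,2])<.02)&(np.abs(P[...,0]-.5)<.1)&(np.abs(P[...,1]-.15)<.1)]; print('table z',np.median(tab[:,2]))
    for n,z in (("knife",.003),("cover",.008)):
        for r in trace(n,c):
            m=r['mask']; v,u=np.nonzero(m); q=planepts(c,np.c_[u,v],z); pc=q[:,:2]-q[:,:2].mean(0); w,e=np.linalg.eigh(pc.T@pc)
            s=pc@e[:,1]; print(c,n,round(r['confidence'],2),u.mean().round(),v.mean().round(),rect(q),'pca',e[:,1].round(3),s.min().round(4),s.max().round(4),q.mean(0).round(4))
    if c=='top':
        a=cv2.resize(p[150:250,150:350],None,fx=4,fy=4,interpolation=2); cv2.imwrite('pics/crop1.png',a[...,::-1])
    # sill: points near z .064
    m=(np.abs(P[...,2]-.064)<.006)&(np.abs(P[...,0]-.51)<.1)&(P[...,1]>-.17)&(P[...,1]<-.1)
    if m.sum()>3: print('sill',m.sum(),P[m].mean(0).round(4))
E
```

```text
[[-0.957  0.291  0.   ]
 [ 0.291  0.957  0.   ]
 [-0.     0.    -1.   ]]
top lid 0.08388017136570058 (array([ 508.4, -241.8]), array([155.6, 189.8]), 76.1)
table z -0.0009666129102969823
top knife 0.82 302.0 213.0 (array([510.6,  73.1]), array([ 29.3, 191.6]), 22.4) pca [-0.367  0.93 ] -0.0883 0.1032 [0.5142 0.0666 0.003 ]
top cover 0.97 199.0 201.0 (array([545. , 337.4]), array([168.2, 126.2]), 8.8) pca [-0.991 -0.131] -0.0862 0.0836 [0.5441 0.3372 0.008 ]
top cover 0.84 332.0 273.0 (array([360.9, -14.5]), array([122.7, 161.9]), 12.5) pca [-0.214  0.977] -0.0811 0.0809 [ 0.3607 -0.0144  0.008 ]
top cover 0.8 212.0 287.0 (array([320.1, 293.9]), array([163.6, 124.8]), 16.1) pca [-0.963 -0.27 ] -0.0818 0.0821 [0.3203 0.2943 0.008 ]
top cover 0.19 214.0 134.0 (array([723.5, 306. ]), array([90.3, 74.8]), 27.9) pca [-0.735 -0.678] -0.0458 0.0455 [0.723  0.3059 0.008 ]
sill 116 [ 0.5187 -0.1609  0.0629]
side lid 0.08384784422928238 (array([ 503.2, -247. ]), array([159.7, 192.2]), 76.3)
table z -0.0011111644692610723
side knife 0.56 303.0 218.0 (array([513.1,  80.1]), array([ 49.6, 206.6]), 18.9) pca [-0.28  0.96] -0.1046 0.1026 [0.5086 0.0798 0.003 ]
side cover 0.95 251.0 167.0 (array([537.9, 332.1]), array([169.6, 134.7]), 11.7) pca [-0.974 -0.225] -0.0916 0.0803 [0.5328 0.3284 0.008 ]
side cover 0.9 268.0 276.0 (array([356.3, -20.4]), array([125.4, 166.1]), 13.2) pca [-0.22   0.975] -0.0786 0.0874 [ 0.3547 -0.0253  0.008 ]
side cover 0.87 174.0 209.0 (array([314.4, 287.4]), array([167.9, 137.3]), 15.1) pca [-0.943 -0.333] -0.0913 0.0804 [0.3112 0.2835 0.008 ]
sill 40 [ 0.4299 -0.1584  0.0642]
```

View pics/crop1.png

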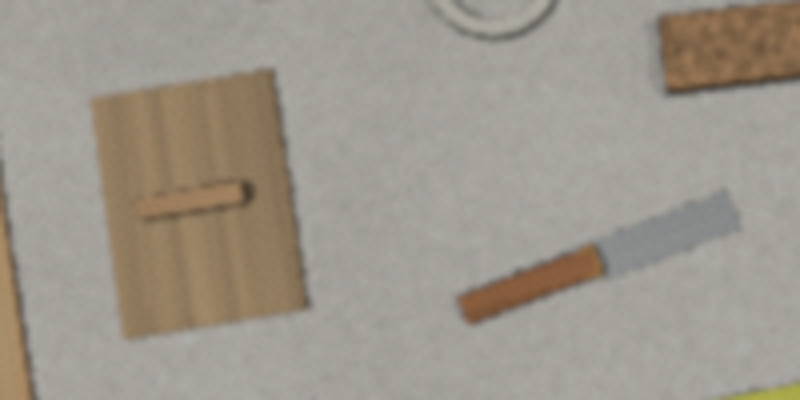

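The crop shows the plain plywood board with a grip strip at (199,200) in the full image, which matches the description. The knife handle is left and its tip right. I move above the knife.

Emit:
play_rows(series=[[[-458,-295,100,51,-1],[-458,-295,100,51,-1],[-458,-295,100,51,-1],[-458,-295,100,51,-1],[-458,-295,100,51,-1],[-458,-295,100,51,-1],[-458,-295,100,51,-1],[-458,-295,100,51,-1],[-458,-295,100,51,-1],[-458,-295,100,51,-1]]])

```text
time_s: 2.1
eef_pos: [0.4718, 0.1256, 0.166]
tool_rot: [1.754, 2.606, 0.001]
ft_force: [1.6, 0.2, 0.3]
opening: 0.0855
grasp_force: 0.0
```

```bash
cat >> h.py <<'E'
from scipy.spatial.transform import Rotation as R
def go(x,y,z,hy):  # world mm target, heading of tool y in deg -> shift/yaw
    s=state(); M=R.from_rotvec(s['tool_rot']).as_matrix(); p=s['eef_pos']*1000
    h=np.degrees(np.arctan2(M[1,1],M[0,1])); return 'shift',(M.T@(np.array([x,y,z])-p)).round(1),'yaw',round((h-hy+180)%360-180,1),'at',p.round(1),round(h,1),'tilt',M[2].round(3)
E
python3 -c "
from h import *
print(go(505,87,27,22.4))
p,d=snapshot('top')
for r in trace('knife','top'):
    v,u=np.nonzero(r['mask']);print(rect(planepts('top',np.c_[u,v],.003)),r['confidence'])
"
```

```text
('shift', array([-48.2,  16.1, 139. ]), 'yaw', np.float64(-0.3), 'at', array([471.8, 125.6, 166. ]), np.float64(22.1), 'tilt', array([ 0.   ,  0.001, -1.   ]))
(array([521. ,  46.5]), array([ 28.4, 131.6]), 21.5) 0.6
(array([ 514.2, -254.4]), array([160.4, 204. ]), 76.2) 0.56
```

Emit:
play_rows(series=[[[-48,16,30,0,-1],[-48,16,60,0,-1],[-48,16,90,0,-1],[-48,16,90,0,-1]]])

```text
time_s: 2.6
eef_pos: [0.5007, 0.0885, 0.0723]
tool_rot: [-1.752, -2.601, 0.008]
ft_force: [-1.0, 0.2, 0.1]
opening: 0.0856
grasp_force: 0.0
```

```bash
python3 -c "
from h import *
print(go(505,87,27,22.4))
"
```

```text
('shift', array([-3.1,  3.7, 45.2]), 'yaw', np.float64(-0.3), 'at', array([500.7,  88.5,  72.3]), np.float64(22.1), 'tilt', array([ 0.002, -0.007, -1.   ]))
```

Emit:
play_rows(series=[[[-3,4,20,0,-1],[-3,4,35,0,-1],[-3,4,44,0,-1],[-3,4,44,0,1],[-3,4,44,0,1],[-3,4,44,0,1],[-3,4,44,0,1],[-3,4,44,0,1],[-3,4,44,0,1]]])

```text
time_s: 3.5
eef_pos: [0.5091, 0.0878, 0.033]
tool_rot: [1.754, 2.605, 0.002]
ft_force: [-1.2, 0.4, 5.6]
opening: 0.0186
grasp_force: 60.2
```

Emit:
play_rows(series=[[[0,0,-30,0,1],[0,0,-70,0,1],[0,0,-110,0,1],[0,0,-110,9,1],[0,0,-110,18,1],[0,0,-110,27,1],[0,0,-110,36,1],[0,0,-110,36,1],[0,0,-110,36,1]]])

```text
time_s: 4.4
eef_pos: [0.5084, 0.0876, 0.1419]
tool_rot: [-2.471, -1.939, 0.0]
ft_force: [0.6, 0.0, 0.1]
opening: 0.0181
grasp_force: 59.3
```

```bash
python3 -c "
from h import *
print(go(509,0,120,-13.9), state()['opening'])
for c in ('top','side'):
    p,d=snapshot(c); P=pts(c,d)
    for r in trace('knife',c): print(c,r['confidence'],r['mask'].sum(),P[r['mask']].mean(0).round(3),np.percentile(P[r['mask']],[2,98],axis=0).round(3).tolist())
    for r in search_frame('knife_tip',c): print(r['xyz'],r['confidence'])
    cv2.imwrite(f'pics/{c}2.png',p[...,::-1]); np.save(c+'_P.npy',P)
P=np.load('side_P.npy')
h=state()['eef_pos']; Rm=R.from_rotvec(state()['tool_rot']).as_matrix()
for c in ('top','side'):
    q=(np.load(c+'_P.npy').reshape(-1,3)-h)@Rm*1000
    q=q[(q[:,0]<-5)&(q[:,0]>-150)&(abs(q[:,1])<25)&(abs(q[:,2])<50)]
    for a in range(-150,0,10):
        k=q[(q[:,0]>=a)&(q[:,0]<a+10)]
        if len(k): print(c,a,len(k),np.median(k,0).round(1))
"
```

```text
('shift', array([-85. ,  21.5,  21.9]), 'yaw', np.float64(0.1), 'at', array([508.4,  87.6, 141.9]), np.float64(-13.8), 'tilt', array([-0., -0., -1.])) 0.018112788211643402
top 0.71 322 [0.491 0.016 0.117] [[0.474, -0.016, 0.106], [0.509, 0.047, 0.117]]
top 0.28 5143 [ 0.508 -0.235  0.085] [[0.414, -0.323, 0.011], [0.604, -0.153, 0.089]]
[0.4904, 0.0125, 0.1132] 0.69
side 0.7 591 [0.496 0.04  0.113] [[0.471, -0.019, 0.108], [0.519, 0.11, 0.131]]
side 0.25 1151 [ 0.638 -0.03   0.025] [[0.62, -0.068, 0.001], [0.675, 0.026, 0.031]]
[0.4961, 0.0423, 0.1116] 0.95
[0.4819, -0.2719, 0.0867] 0.52
top -110 41 [-104.4    1.2   30.8]
top -100 49 [-95.1  -0.1  31. ]
top -90 48 [-84.9  -0.   31.5]
top -80 48 [-75.2   0.3  31.7]
top -70 48 [-65.2   0.2  31. ]
top -60 49 [-55.2  -0.1  31.3]
top -50 41 [-45.8   2.1  31.7]
top -40 9 [-38.5   7.4  32.6]
side -120 18 [-110.7    0.9   32.1]
side -110 53 [-105.    -2.7   31.2]
side -100 44 [-94.9  -2.6  31.4]
side -90 50 [-85.2  -2.4  31.7]
side -80 42 [-75.3  -3.5  31.5]
side -70 47 [-65.1  -1.7  31.9]
side -60 40 [-55.7  -2.6  31.9]
side -50 42 [-45.2  -1.8  31.5]
side -40 45 [-35.1  -0.9  31.2]
side -30 42 [-24.7  -2.4  31.1]
side -20 376 [-13.6  -3.5 -11. ]
side -10 175 [ -7.8 -10.5  -2.8]
```

View pics/side2.png

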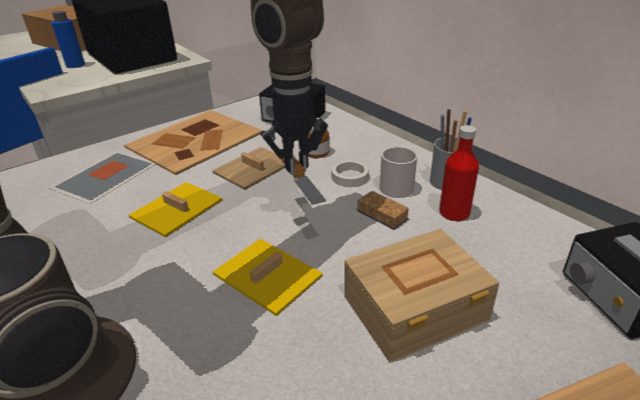

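Emit:
play_rows(series=[[[-111,78,0,0,1],[-111,78,0,0,1],[-111,78,0,0,1],[-111,78,20,0,1],[-111,78,40,0,1],[-111,78,40,0,1],[-111,78,40,0,1],[-111,78,40,0,1]]])

```text
time_s: 5.5
eef_pos: [0.5581, -0.0386, 0.1032]
tool_rot: [2.472, 1.937, 0.002]
ft_force: [-0.8, -0.2, 0.3]
opening: 0.0182
grasp_force: 59.4
```

```bash
python3 -c "
from h import *
print(go(525+.24*80,-170+.971*80,102,-13.9))
p,d=snapshot('top')
P=pts('top',d); print(P[190:230:5,370:400:2].round(3)[...,1:].tolist()[3])
cv2.imwrite('pics/top3.png',cv2.resize(p[140:280,320:480],None,fx=4,fy=4,interpolation=2)[...,::-1])
h=state()['eef_pos']; Rm=R.from_rotvec(state()['tool_rot']).as_matrix()
q=(P.reshape(-1,3)-h)@Rm*1000
lid=q[(abs(P.reshape(-1,3)[:,2]-.084)<.003)&(q[:,0]<-120)&(q[:,0]>-330)&(abs(q[:,1])<130)]
print('lid in tool frame x,y pct',np.percentile(lid,[0.5,1,2,98,99,99.5],axis=0).round(1).tolist(),rect(lid/1000))
s=q[(abs(P.reshape(-1,3)[:,2]-.063)<.003)&(q[:,0]<-110)&(q[:,0]>-160)&(abs(q[:,1])<60)]; print('sill',len(s),np.percentile(s,[5,50,95],axis=0).round(1).tolist())
"
```

```text
('shift', array([-55.5,  -0.6,   1.2]), 'yaw', np.float64(0.0), 'at', array([558.1, -38.6, 103.2]), np.float64(-13.9), 'tilt', array([ 0.   ,  0.001, -1.   ]))
[[-0.063, 0.575], [-0.066, 0.576], [-0.069, 0.577], [-0.072, 0.576], [-0.075, 0.576], [-0.078, 0.575], [-0.136, 0.07], [-0.141, 0.07], [-0.154, 0.003], [-0.16, -0.003], [-0.165, -0.002], [-0.161, 0.067], [-0.167, 0.061], [-0.169, 0.085], [-0.175, 0.081]]
lid in tool frame x,y pct [[-281.5, -93.8, 16.2], [-280.6, -93.0, 16.3], [-279.0, -91.1, 16.4], [-134.9, 91.6, 22.1], [-133.4, 93.5, 22.2], [-132.5, 94.2, 22.3]] (array([-209.5,    0.6]), array([155.5, 190.6]), 0.2)
sill 85 [[-132.9, -27.2, 37.6], [-127.9, 0.6, 40.3], [-122.3, 28.1, 42.8]]
```

View pics/top3.png

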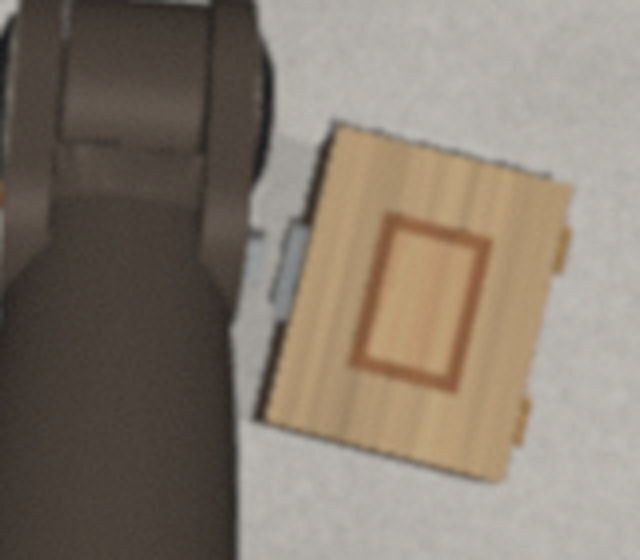

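The tip at about (383,204) is in line with the sill at (392,208), so the blade is aligned with the notch. I insert it and start the lift.

Emit:
play_rows(series=[[[-15,-0.6,1,0,1],[-30,-0.6,1,0,1],[-47,-0.6,1,0,1],[-47,-0.6,1,0,1],[-47,-0.6,1,0,1]]])

```text
time_s: 6.05
eef_pos: [0.5456, -0.0851, 0.1013]
tool_rot: [2.475, 1.934, 0.001]
ft_force: [-0.0, 0.8, -0.6]
opening: 0.0182
grasp_force: 59.4
```

Emit:
play_rows(series=[[[0,0,-5,0,1],[0,0,-11,0,1],[-1,0,-20,0,1],[-3,0,-28,0,1],[-5,0,-37,0,1],[-8,0,-45,0,1],[-10,0,-51,0,1],[-10,0,-51,0,1]]])

```text
time_s: 6.85
eef_pos: [0.5437, -0.0945, 0.1533]
tool_rot: [2.473, 1.935, 0.001]
ft_force: [-1.3, 0.3, -1.9]
opening: 0.0183
grasp_force: 59.3
```

```bash
python3 -c "
from h import *
print(go(525+.24*80,-170+.971*80,102,-13.9),state()['ft_force'],state()['torque'])
p,d=snapshot('side')
cv2.imwrite('pics/side3.png',cv2.resize(p[60:380,200:560],None,fx=2,fy=1.8)[...,::-1][:580])
"
```

```text
('shift', array([ 2.2, -0.1, 51.3]), 'yaw', np.float64(-0.0), 'at', array([543.7, -94.5, 153.3]), np.float64(-13.9), 'tilt', array([-0.   ,  0.002, -1.   ])) [-1.31234305  0.28839202 -1.93530993] [ 0.18140622 -0.03337551 -0.04724427]
```

View pics/side3.png

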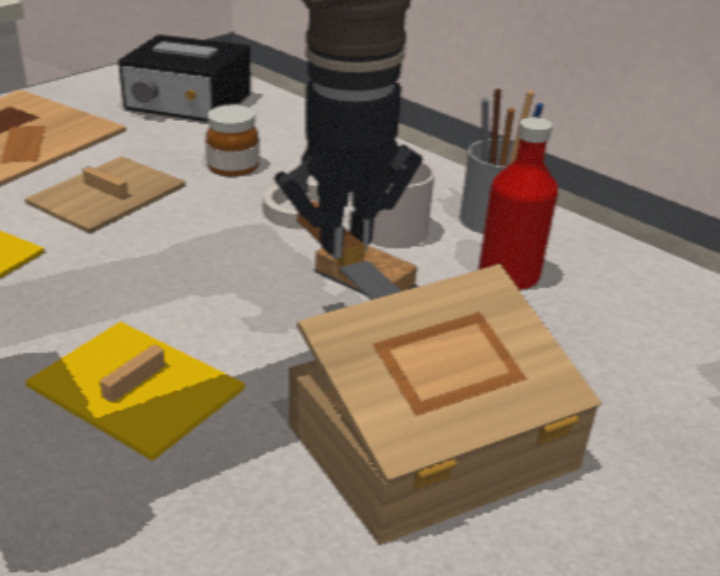

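The lid is up about 0.4 rad on the blade, and the knife is still firmly held. I carry on along the arc.

Emit:
play_rows(series=[[[-4,0,-8,0,1],[-8,0,-17,0,1],[-14,0,-25,0,1],[-20,0,-32,0,1],[-26,0,-39,0,1],[-33,0,-45,0,1],[-40,0,-51,0,1],[-48,0,-56,0,1],[-56,0,-61,0,1],[-64,0,-65,0,1]]])

```text
time_s: 7.9
eef_pos: [0.5278, -0.1569, 0.2175]
tool_rot: [2.474, 1.936, 0.0]
ft_force: [0.9, 1.3, -1.0]
opening: 0.0184
grasp_force: 59.3
```

Emit:
play_rows(series=[[[-9,0,-4,0,1],[-18,0,-6,0,1],[-27,0,-8,0,1],[-36,0,-10,0,1],[-45,0,-11,0,1],[-54,0,-11,0,1],[-62,0,-10,0,1],[-70,0,-10,0,1],[-76,0,-9,0,1],[-76,0,-9,0,1]]])

```text
time_s: 8.9
eef_pos: [0.5093, -0.2308, 0.2257]
tool_rot: [-2.475, -1.935, 0.001]
ft_force: [0.4, -0.3, -1.0]
opening: 0.0188
grasp_force: 59.3
```

```bash
python3 -c "
from h import *
print(go(500,80,200,22.4),state()['ft_force'])
p,d=snapshot('side')
cv2.imwrite('pics/side4.png',cv2.resize(p[60:380,200:560],None,fx=2,fy=1.8)[...,::-1][:580])
"
```

```text
('shift', array([299.4, -84. ,  25.6]), 'yaw', np.float64(-36.4), 'at', array([ 509.3, -230.8,  225.7]), np.float64(-14.0), 'tilt', array([-0.001, -0.001, -1.   ])) [ 0.35859657 -0.31312609 -1.03425315]
```

View pics/side4.png

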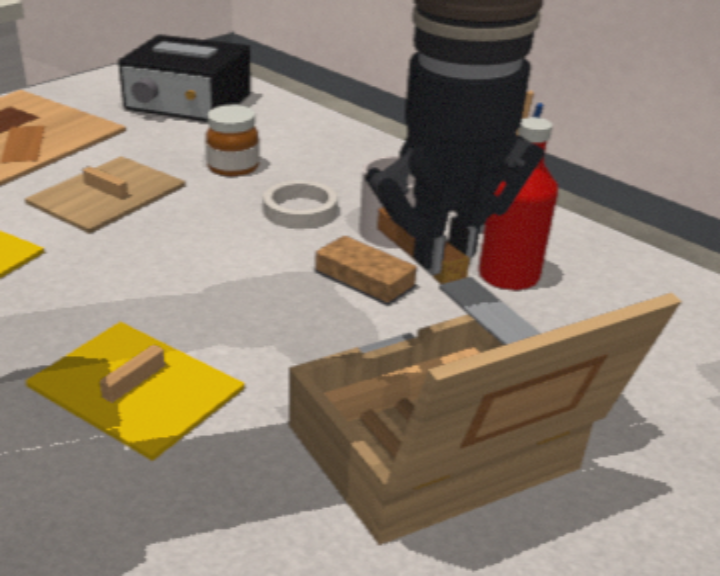

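The lid is past upright. I withdraw and take the knife back to its old place.

Emit:
play_rows(series=[[[50,0,0,0,1],[100,0,0,0,1],[150,-20,0,-8,1],[200,-40,20,-16,1],[250,-60,40,-24,1],[300,-77,60,-32,1],[309,-77,90,-36.4,1],[309,-77,120,-36.4,1],[309,-77,140,-36.4,1],[309,-77,140,-36.4,1]]])

```text
time_s: 9.95
eef_pos: [0.5068, 0.0888, 0.0832]
tool_rot: [-1.741, -2.61, 0.006]
ft_force: [0.4, -0.4, -0.2]
opening: 0.0188
grasp_force: 59.3
```

```bash
python3 -c "
from h import *
print(go(509,88,36,22.4),state()['ft_force'])
h=state()['eef_pos']; Rm=R.from_rotvec(state()['tool_rot']).as_matrix()
p,d=snapshot('side'); P=pts('side',d).reshape(-1,3)
q=(P-h)@Rm*1000
q=q[(q[:,0]<-5)&(q[:,0]>-150)&(abs(q[:,1])<25)&(abs(q[:,2])<70)]
for a in range(-150,-20,20):
    k=q[(q[:,0]>=a)&(q[:,0]<a+20)]
    if len(k): print(a,len(k),np.median(k,0).round(1))
"
```

```text
('shift', array([-1.6,  2. , 47.2]), 'yaw', np.float64(0.2), 'at', array([506.8,  88.8,  83.2]), np.float64(22.6), 'tilt', array([ 0.001, -0.005, -1.   ])) [ 0.3581584  -0.41260742 -0.18813649]
-130 2 [-110.1    3.2   31.5]
-110 97 [-100.6   -3.9   31.5]
-90 92 [-80.   -3.1  31.6]
-70 88 [-60.   -2.9  31.5]
-50 85 [-40.6  -2.6  31.3]
-30 365 [-14.7  -4.1 -26.6]
```

Still perfectly level. Lower it, release it and rise.

Emit:
play_rows(series=[[[0,0,20,0,1],[0,0,35,0,1],[0,0,44,0,1],[0,0,48,0,1],[0,0,50,0,1],[0,0,50,0,1],[0,0,50,0,0.2],[0,0,50,0,-0.4],[0,0,50,0,-1],[0,0,50,0,-1]]])

```text
time_s: 11.0
eef_pos: [0.5093, 0.0886, 0.0363]
tool_rot: [1.745, 2.612, 0.0]
ft_force: [-0.4, -0.1, -1.1]
opening: 0.0755
grasp_force: 0.0
```

Emit:
play_rows(series=[[[0,0,0,0,-1],[0,0,0,0,-1],[0,0,-20,0,-1],[0,0,-60,0,-1],[0,0,-110,0,-1],[0,0,-150,0,-1],[0,0,-150,0,-1]]])

```text
time_s: 11.7
eef_pos: [0.5119, 0.089, 0.1922]
tool_rot: [1.741, 2.606, 0.011]
ft_force: [1.2, 0.2, -0.0]
opening: 0.0855
grasp_force: 0.0
```

```bash
python3 -c "
from h import *
print(go(545,337,120,8.8),state()['opening'])
p,d=snapshot('top'); P=pts('top',d); np.save('tp.npy',p);np.save('tP.npy',P)
# cover
m=[r for r in trace('cover','top') if abs(P[r['mask']].mean(0)[1]-.337)<.03][0]['mask']
v,u=np.nonzero(m); q=planepts('top',np.c_[u,v],.008); print('cover',rect(q))
K=P[m]; st=K[(K[:,2]>.024)]; print('strip',len(st),rect(planepts('top',np.argwhere(m&(P[...,2]>.024))[:,::-1],.032)), np.percentile(K[:,2],[5,50,95,99]).round(4))
for r in trace('knife','top'):
    M=r['mask'];print('knife',r['confidence'],M.sum(),np.percentile(P[M],[5,50,95],axis=0).round(3).tolist())
ctr=np.array([.508,-.243]); b=np.array([-.24,-.971]);e=np.array([.971,-.24])
X=(P[...,:2]-ctr)@b*1000; Y=(P[...,:2]-ctr)@e*1000
L=(P[...,2]>.095)&(abs(Y)<120)&(X>20)&(X<200); print('lid pts',L.sum(),np.c_[X[L],Y[L],P[L][:,2]*1000][::max(1,L.sum()//12)].round(0).tolist())
w=(abs(P[...,2]-.074)<.004)&(abs(X)<100)&(abs(Y)<115)
print('rim',w.sum(),[np.percentile(a[w],[1,3,97,99]).round(1).tolist() for a in (X,Y)])
cv2.imwrite('pics/top5.png',cv2.resize(p[150:280,360:500],None,fx=4.5,fy=4.5,interpolation=2)[...,::-1])
"
```

```text
('shift', array([216.6, 124.8,  72.9]), 'yaw', np.float64(13.7), 'at', array([511.9,  89. , 192.2]), np.float64(22.5), 'tilt', array([-0.002,  0.01 , -1.   ])) 0.08553625810164577
cover (array([544.2, 337. ]), array([164.8, 127. ]), 10.1)
strip 167 (array([542.2, 320.2]), array([139.2, 113.8]), 26.3) [0.0015 0.007  0.0267 0.0337]
knife 0.62 313 [[0.516, -0.009, -0.003], [0.537, 0.022, 0.002], [0.554, 0.052, 0.007]]
lid pts 2445 [[99.0, 95.0, 196.0], [80.0, 81.0, 110.0], [101.0, 62.0, 206.0], [90.0, 46.0, 171.0], [81.0, 30.0, 122.0], [103.0, 15.0, 213.0], [93.0, -1.0, 164.0], [78.0, -19.0, 105.0], [98.0, -31.0, 189.0], [88.0, -50.0, 149.0], [76.0, -70.0, 98.0], [95.0, -78.0, 181.0], [103.0, -93.0, 221.0]]
rim 908 [[-78.2, -77.4, 72.4, 73.5], [-94.4, -93.6, 94.1, 94.9]]
```

View pics/top5.png

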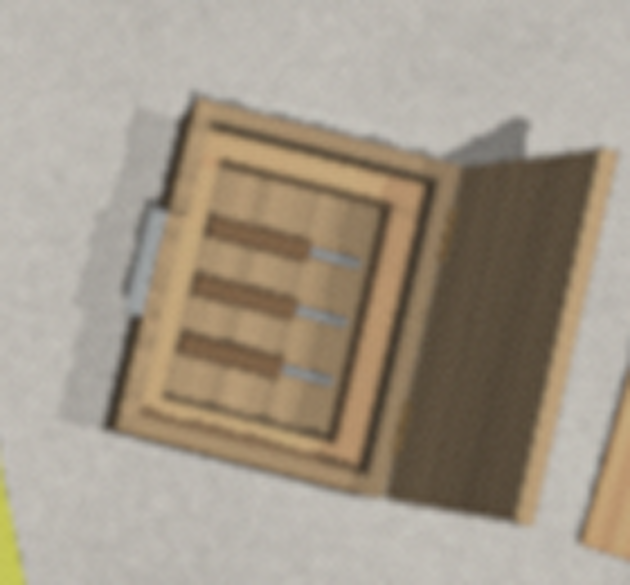

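The lid leans back at about 1.8 rad, and the ledges show clearly. Next is the cover.

Emit:
play_rows(series=[[[217,125,20,7,-1],[217,125,40,13.5,-1],[217,125,60,13.5,-1],[217,125,73,13.5,-1],[217,125,73,13.5,-1],[217,125,73,13.5,-1],[217,125,73,13.5,-1],[217,125,73,13.5,-1],[217,125,73,13.5,-1]]])

```text
time_s: 12.75
eef_pos: [0.5417, 0.3354, 0.1136]
tool_rot: [2.042, 2.387, -0.0]
ft_force: [-0.1, -0.8, -0.1]
opening: 0.0855
grasp_force: 0.0
```

```bash
python3 -c "
from h import *
print(go(545,337.5,38,9.2),state()['ft_force'])
p=np.load('tp.npy');P=np.load('tP.npy')
m=(abs(P[...,0]-.545)<.05)&(abs(P[...,1]-.337)<.05)&(P[...,2]>.024); v,u=np.nonzero(m); print('strip',m.sum(),rect(planepts('top',np.c_[u,v],.031)))
for z in (.008,):
    m=(abs(P[...,0]-.545)<.1)&(abs(P[...,1]-.337)<.1); hsv=cv2.cvtColor(p,cv2.COLOR_RGB2HSV); m&=(hsv[...,1]>70)
    k=cv2.morphologyEx(m.astype(np.uint8),cv2.MORPH_CLOSE,np.ones((5,5))); n,l,s,c=cv2.connectedComponentsWithStats(k); i=1+np.argmax(s[1:,4]); v,u=np.nonzero(l==i); print(rect(planepts('top',np.c_[u,v],z)))
"
```

```text
('shift', array([ 1.6,  3.6, 75.6]), 'yaw', np.float64(-0.3), 'at', array([541.7, 335.4, 113.6]), np.float64(8.9), 'tilt', array([-0.,  0., -1.])) [-0.05520733 -0.77035167 -0.12301773]
strip 155 (array([544.2, 336.3]), array([15. , 71.9]), 10.3)
(array([544.5, 337.3]), array([158.2, 119.2]), 10.2)
```

Emit:
play_rows(series=[[[1,3,20,-1.3,-1],[1,3,40,-1.3,-1],[1,3,60,-1.3,-1],[1,3,72,-1.3,-1],[1,3,75,-1.3,-1],[1,3,75,-1.3,1],[1,3,75,-1.3,1],[1,3,75,-1.3,1],[1,3,75,-1.3,1],[1,3,75,-1.3,1]]])

```text
time_s: 13.75
eef_pos: [0.5445, 0.3386, 0.0387]
tool_rot: [2.013, 2.412, 0.001]
ft_force: [-4.1, -3.5, 22.3]
opening: 0.0131
grasp_force: 53.6
```

Emit:
play_rows(series=[[[0,0,0,0,1],[0,0,0,0,1],[0,0,-10,0,1],[0,0,-40,0,1],[0,0,-80,0,1],[0,0,-120,0,1],[0,0,-120,0,1]]])

```text
time_s: 14.45
eef_pos: [0.5465, 0.3397, 0.1648]
tool_rot: [2.011, 2.41, 0.014]
ft_force: [1.0, 1.1, -1.2]
opening: 0.0127
grasp_force: 61.0
```

```bash
python3 -c "
from h import *
print(go(508.5,-241.3,180,-13.9),state()['ft_force'],state()['opening'],state()['grasp_force'])
"
```

```text
('shift', array([-564.7, -141.2,  -18.3]), 'yaw', np.float64(24.2), 'at', array([546.5, 339.7, 164.8]), np.float64(10.3), 'tilt', array([ 0.003,  0.009, -1.   ])) [ 1.04955215  1.05735529 -1.24555731] 0.012675207764027458 61.01192235946655
```

Emit:
play_rows(series=[[[-40,-10,-5,2,1],[-85,-21,-10,5,1],[-130,-32,-15,8,1],[-175,-44,-18,11,1],[-220,-55,-18,14,1],[-265,-66,-18,17,1],[-310,-77,-18,20,1],[-355,-89,-18,22,1],[-400,-100,-18,24.2,1],[-440,-110,-18,24.2,1]]])

```text
time_s: 15.45
eef_pos: [0.5139, -0.1163, 0.1755]
tool_rot: [-2.475, -1.934, 0.001]
ft_force: [1.4, -0.3, -1.0]
opening: 0.0126
grasp_force: 60.9
```

```bash
python3 -c "
from h import *
print(go(508.5,-241.3,170,-13.9),state()['opening'])
"
```

```text
('shift', array([-122.6,   25. ,    5.5]), 'yaw', np.float64(-0.1), 'at', array([ 513.9, -116.3,  175.5]), np.float64(-14.0), 'tilt', array([-0.   , -0.001, -1.   ])) 0.012649103220532514
```

Emit:
play_rows(series=[[[-20,25,0,0,1],[-20,25,0,0,1],[-20,25,0,0,1],[-20,25,0,0,1]]])

```text
time_s: 15.85
eef_pos: [0.5337, -0.1389, 0.1755]
tool_rot: [-2.472, -1.936, 0.001]
ft_force: [0.3, 0.4, -0.6]
opening: 0.0124
grasp_force: 60.8
```

```bash
python3 -c "
from h import *
print(go(508.5,-241.3,170,-13.9))
out=[]
for c in ('top','side'):
    p,d=snapshot(c); P=pts(c,d); h=state()['eef_pos']; Rm=R.from_rotvec(state()['tool_rot']).as_matrix()
    q=(P-h)@Rm*1000
    m=(abs(q[...,0])<90)&(abs(q[...,1])<110)&(abs(q[...,2]-31)<8)
    n,l,s,_=cv2.connectedComponentsWithStats(m.astype(np.uint8)); 
    Q=q[m]; print(c,m.sum(),'z',np.median(Q[:,2]),rect(Q/1000),np.percentile(Q,[.5,2,98,99.5],axis=0).round(1)[:,:2].tolist())
    A=np.c_[Q[:,:2],np.ones(len(Q))]; print('plane',np.linalg.lstsq(A,Q[:,2],rcond=None)[0].round(4))
    v,u=np.nonzero(m); Z=h[2]-.0307; W=(planepts(c,np.c_[u,v],Z)-h)@Rm; print('planeproj',rect(W))
    out.append(cv2.resize(p[120:300,280:520] if c=='top' else p[100:400,200:600],(400,300)))
cv2.imwrite('pics/both6.png',np.hstack(out)[...,::-1])
# box from earlier open-lid picture, top camera: rim contour via planepts at z=.075
P=np.load('tP.npy'); X=(P[...,:2]-[.508,-.243])@[-.24,-.971]*1000; Y=(P[...,:2]-[.508,-.243])@[.971,-.24]*1000
w=(abs(P[...,2]-.074)<.004)&(abs(X)<82)&(abs(Y)<100); v,u=np.nonzero(w); print('box',rect(planepts('top',np.c_[u,v],.075)))
w=(abs(P[...,2]-.039)<.004)&(abs(X)<68)&(abs(Y)<88); v,u=np.nonzero(w); print('ledge',w.sum(),rect(planepts('top',np.c_[u,v],.040)))
"
```

```text
('shift', array([-1.054e+02,  1.000e-01,  5.500e+00]), 'yaw', np.float64(0.0), 'at', array([ 533.7, -138.9,  175.5]), np.float64(-13.9), 'tilt', array([ 0.   , -0.002, -1.   ]))
top 1119 z 32.31668974215194 (array([35.7,  1.1]), array([162.9,  51.5]), 89.9) [[12.0, -79.8], [15.7, -78.0], [60.7, 78.0], [61.3, 81.3]]
plane [-1.50000e-03 -1.20000e-03  3.22761e+01]
planeproj (array([36.2,  0.6]), array([161.9,  51.7]), 89.7)
side 3815 z 32.26247505587648 (array([-1.4, -1.1]), array([164.4, 126.2]), 89.6) [[-63.6, -82.2], [-62.8, -81.6], [55.3, 76.9], [58.6, 79.5]]
plane [-8.40000e-03 -1.80000e-03  3.22967e+01]
planeproj (array([-7. , -4.1]), array([165.5, 129.8]), 89.9)
box (array([ 508.6, -241. ]), array([154.3, 190. ]), 76.2)
ledge 956 (array([ 509.9, -242.3]), array([128.5, 169.6]), 76.0)
```

View pics/both6.png

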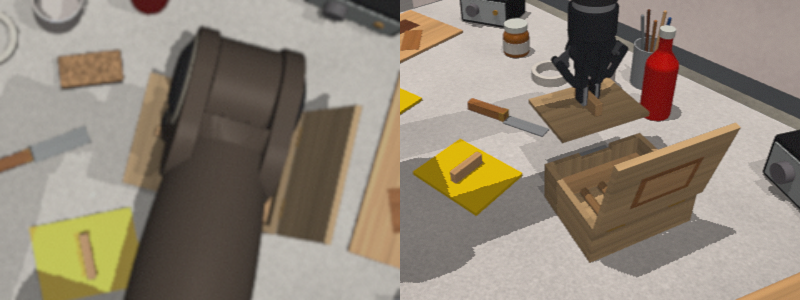

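The cover hangs level, about 100 mm in front of the box. I move over the box, then lower it and feel for contact.

Emit:
play_rows(series=[[[-30,0,0,0,1],[-65,0,0,0,1],[-95,0,0,0,1],[-105.5,-0.5,10,0,1],[-105.5,-0.5,25,0,1],[-105.5,-0.5,40,0,1],[-105.5,-0.5,50,0,1],[-105.5,-0.5,50,0,1],[-105.5,-0.5,50,0,1],[-105.5,-0.5,50,0,1]]])

```text
time_s: 16.95
eef_pos: [0.509, -0.2418, 0.1268]
tool_rot: [2.472, 1.937, 0.001]
ft_force: [0.4, 0.7, -1.5]
opening: 0.0126
grasp_force: 60.9
```

```bash
python3 -c "
from h import *
print(go(507.8,-241.1,120,-13.9),state()['ft_force'])
p,d=snapshot('side')
cv2.imwrite('pics/side7.png',cv2.resize(p[180:380,320:520],None,fx=3,fy=3,interpolation=2)[...,::-1])
"
```

```text
('shift', array([ 0.4, -1.3,  6.8]), 'yaw', np.float64(0.0), 'at', array([ 509. , -241.8,  126.8]), np.float64(-13.9), 'tilt', array([-0.   ,  0.001, -1.   ])) [ 0.39104234  0.72987947 -1.48047755]
```

View pics/side7.png

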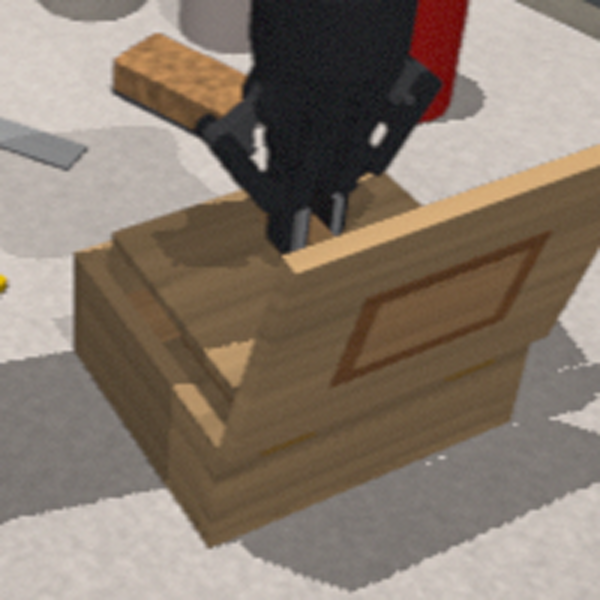

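The cover hovers above the rim and is parallel to it. I correct by about 1 mm and lower it just past the rim.

Emit:
play_rows(series=[[[0.4,-1.3,0,0,1],[0.4,-1.3,4,0,1],[0.4,-1.3,8,0,1],[0.4,-1.3,11,0,1],[0.4,-1.3,14,0,1],[0.4,-1.3,17,0,1],[0.4,-1.3,20,0,1],[0.4,-1.3,20,0,1],[0.4,-1.3,20,0,1]]])

```text
time_s: 17.9
eef_pos: [0.5073, -0.2413, 0.106]
tool_rot: [-2.474, -1.936, 0.0]
ft_force: [-0.2, -0.2, -0.7]
opening: 0.0126
grasp_force: 60.9
```

Inside without contact. I probe the gaps sideways.

Emit:
play_rows(series=[[[0,0,3,0,1],[1.5,0,3,0,1],[3,0,3,0,1],[3,0,3,0,1],[3,0,3,0,1]]])

```text
time_s: 18.4
eef_pos: [0.5081, -0.2383, 0.1031]
tool_rot: [2.474, 1.937, 0.0]
ft_force: [-0.3, 0.9, -1.7]
opening: 0.0124
grasp_force: 60.9
```

Emit:
play_rows(series=[[[-2,0,0,0,1],[-4,0,0,0,1],[-6,0,0,0,1],[-6,0,0,0,1],[-6,0,0,0,1]]])

```text
time_s: 18.9
eef_pos: [0.5067, -0.2439, 0.103]
tool_rot: [-2.473, -1.936, -0.001]
ft_force: [-0.7, 2.9, -0.7]
opening: 0.0129
grasp_force: 61.0
```

Emit:
play_rows(series=[[[3,0,0,0,1],[3,1.5,0,0,1],[3,3,0,0,1],[3,3,0,0,1],[3,3,0,0,1]]])

```text
time_s: 19.4
eef_pos: [0.5103, -0.2421, 0.103]
tool_rot: [2.474, 1.936, -0.0]
ft_force: [0.3, -0.0, -1.5]
opening: 0.0123
grasp_force: 60.9
```

Emit:
play_rows(series=[[[0,-2,0,0,1],[0,-4,0,0,1],[0,-6,0,0,1],[0,-6,0,0,1],[0,-6,0,0,1]]])

```text
time_s: 19.9
eef_pos: [0.5043, -0.2406, 0.1031]
tool_rot: [2.474, 1.936, -0.0]
ft_force: [-0.5, 0.3, -1.2]
opening: 0.0124
grasp_force: 60.9
```

There is at least 3 mm free on every side, with light contact only at -3 in x. So it is centred; lower it onto the ledges.

Emit:
play_rows(series=[[[0.5,3,0,0,1],[0.5,3,3,0,1],[0.5,3,6,0,1],[0.5,3,9,0,1],[0.5,3,12,0,1],[0.5,3,15,0,1],[0.5,3,18,0,1],[0.5,3,20,0,1],[0.5,3,22,0,1],[0.5,3,22,0,1]]])

```text
time_s: 20.9
eef_pos: [0.5073, -0.2407, 0.0807]
tool_rot: [-2.474, -1.936, 0.0]
ft_force: [0.2, -0.1, -2.0]
opening: 0.0125
grasp_force: 60.9
```

Emit:
play_rows(series=[[[0,0,1,0,1],[0,0,1.5,0,1],[0,0,2,0,1],[0,0,2,0,1],[0,0,2,0,1]]])

```text
time_s: 21.4
eef_pos: [0.5075, -0.2408, 0.079]
tool_rot: [2.474, 1.936, 0.0]
ft_force: [-0.3, 0.5, -2.0]
opening: 0.0126
grasp_force: 60.9
```

Emit:
play_rows(series=[[[0,0,0.5,0,1],[0,0,1,0,1],[0,0,1,0,1],[0,0,1,0,1]]])

```text
time_s: 21.8
eef_pos: [0.5075, -0.2408, 0.0787]
tool_rot: [2.473, 1.936, 0.0]
ft_force: [-1.8, 0.5, 5.5]
opening: 0.0129
grasp_force: 61.7
```

Contact at 5.5 N, so it is seated. Release and rise.

Emit:
play_rows(series=[[[0,0,0,0,0.6],[0,0,0,0,0.3],[0,0,0,0,0],[0,0,0,0,0],[0,0,0,0,0],[0,0,-10,0,0],[0,0,-25,0,0],[0,0,-50,0,0],[0,0,-90,0,0],[0,0,-130,0,0]]])

```text
time_s: 22.8
eef_pos: [0.507, -0.2406, 0.2097]
tool_rot: [-2.473, -1.936, 0.0]
ft_force: [0.8, -0.5, 0.6]
opening: 0.0427
grasp_force: 0.0
```

Emit:
play_rows(series=[[[40,0,-20,0,0],[90,0,-40,0,0],[140,0,-40,0,0],[190,0,-40,0,0],[240,0,-40,0,0],[290,0,-40,0,0],[320,0,-40,0,0],[320,0,-40,0,0],[320,0,-40,0,0]]])

```text
time_s: 23.7
eef_pos: [0.5842, 0.0705, 0.2484]
tool_rot: [2.472, 1.939, -0.0]
ft_force: [0.4, -0.4, -0.4]
opening: 0.043
grasp_force: 0.0
```

```bash
python3 -c "
from h import *
print(state()['ft_force'],state()['eef_pos'])
p,d=snapshot('top'); P=pts('top',d)
X=(P[...,:2]-[.5086,-.2410])@[-.24,-.971]*1000; Y=(P[...,:2]-[.5086,-.2410])@[.971,-.24]*1000
w=(abs(P[...,2]-.047)<.004)&(abs(X)<66)&(abs(Y)<86); v,u=np.nonzero(w); print('cover',w.sum(),rect(planepts('top',np.c_[u,v],.048)),np.percentile(X[w],[1,99]),np.percentile(Y[w],[1,99]))
A=np.c_[X[w],Y[w],np.ones(w.sum())];print('plane',np.linalg.lstsq(A,P[w][:,2]*1000,rcond=None)[0])
L=(P[...,2]>.095)&(abs(Y)<100)&(X>20)&(X<200); s=np.polyfit(P[L][:,2]*1000,X[L],1);print('lid angle',np.pi/2+np.arctan(s[0]))
for r in trace('knife','top'):
    if r['confidence']>.5:
        v,u=np.nonzero(r['mask']);print('knife',rect(planepts('top',np.c_[u,v],.003)),np.percentile(P[r['mask']][:,2],[5,50,99]))
cv2.imwrite('pics/top8.png',cv2.resize(p[130:290,240:500],None,fx=3,fy=3,interpolation=2)[...,::-1])
"
```

```text
[ 0.43952302 -0.41768388 -0.43252312] [0.58424553 0.07054825 0.24839369]
cover 2557 (array([ 509.5, -242.5]), array([127.5, 169.3]), 76.2) [-61.08746207  63.53656922] [-80.20854775  84.46031855]
plane [-7.16098036e-04 -1.61729748e-04  4.67624271e+01]
lid angle 1.8040246217349247
```

View pics/top8.png

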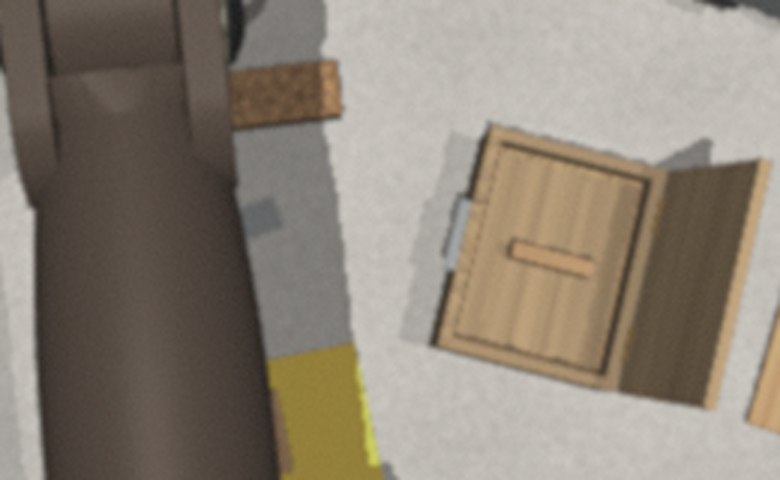

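The cover sits level on the ledges with its top at about 48 mm. The lid is at 1.80 rad, and the knife showed flat in the earlier views. I hand in.

```bash
python3 -c "
from cell import *
print(sign_off())"
```

```text
the job is handed in; nothing more can be done
None
```

I handed the job in at about 24 s: the lid was levered open with the knife and leans back at about 1.8 rad, the knife was laid back flat near its starting spot (not re-measured in the last picture), and the cover sits level on the ledges; the sign-off gave no verdict.

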